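# Seat the pinned sections of a dental cast

## Task

The jaw cast that is sawn into four sections has had its sections rise up off their base: without gripping anything, go round its tooth row with a fingertip, from one end of the horseshoe to the other (either way), and press each section in turn gently down until it is fully home on the base. Leave the cast standing where it is, neither lifted nor shoved along the bench, and leave the things round it alone.

Things in the scene. Friction and masses are not known exactly. Their poses are not given: they have to be found in the camera images.
- model: the jaw cast sawn into four sections, loose on the bench, about 250 g: a D-shaped plaster base 72 (y) x 64 (x) x 18 mm high that carries a horseshoe of tan stone teeth. Origin: centre of the base's underside; +x towards the incisors (away from the horseshoe's open end), +y towards left_back, z up. Saw cuts 2 mm wide. Order round the row: left_back, left_front, right_front, right_back.
- left_back_top (a point): middle of the tooth tips of the left back section (premolars and molars, at the open end of the horseshoe), at x -11, y 25 mm in the model's frame. The section is 37 mm long along the row, which runs along the model's x here; the tips are about 8 mm wide across it. Rides with the section; 38 mm above the bench when fully home. Axes as the model
- left_back (a joint): how far the left back section stands up off the base, in m: 0 is fully home (closed on the base), 0.003 to 0.0065 at the start, 0.012 the end of its travel. Two dowel pins guide it straight up and down; friction of about 4 N holds it wherever it is left; the base stops it dead at 0.
- left_front_top (a point): middle of the tooth tips of the left front section (two incisors and the canine), at x 18, y 13 mm in the model's frame. The section is 26 mm long along the row, whose outward side points here about 30 degrees from the model's +x towards its own (+y) side; the tips are an edge about 4 mm wide. Rides with the section; 38 mm above the bench when fully home. Axes as the model
- left_front (a joint): how far the left front section stands up off the base, in m: 0 is fully home (closed on the base), 0.003 to 0.0065 at the start, 0.012 the end of its travel. Two dowel pins guide it straight up and down; friction of about 4 N holds it wherever it is left; the base stops it dead at 0.
- right_front_top (a point): middle of the tooth tips of the right front section (two incisors and the canine), at x 18, y -13 mm in the model's frame. The section is 26 mm long along the row, whose outward side points here about 30 degrees from the model's +x towards its own (-y) side; the tips are an edge about 4 mm wide. Rides with the section; 38 mm above the bench when fully home. Axes as the model
- right_front (a joint): how far the right front section stands up off the base, in m: 0 is fully home (closed on the base), 0.003 to 0.0065 at the start, 0.012 the end of its travel. Two dowel pins guide it straight up and down; friction of about 4 N holds it wherever it is left; the base stops it dead at 0.
- right_back_top (a point): middle of the tooth tips of the right back section (premolars and molars, at the open end of the horseshoe), at x -11, y -25 mm in the model's frame. The section is 37 mm long along the row, which runs along the model's x here; the tips are about 8 mm wide across it. Rides with the section; 38 mm above the bench when fully home. Axes as the model
- right_back (a joint): how far the right back section stands up off the base, in m: 0 is fully home (closed on the base), 0.003 to 0.0065 at the start, 0.012 the end of its travel. Two dowel pins guide it straight up and down; friction of about 4 N holds it wherever it is left; the base stops it dead at 0.
- opposing_cast: bystander: the uncut plaster cast of the other jaw, one piece, 72 x 64 mm and 36 mm high, loose. Origin: centre of its underside; axes as for the model
- wax_tin: bystander: round tin 68 mm across and 22 mm high, loose. Origin: centre of its underside
- varnish_bottle: bystander: glass bottle 38 mm across and 62 mm high, loose. Origin: centre of its underside
- plaster_knife: bystander: plaster knife lying flat, 190 mm long, 17 mm wide, 13 mm high, loose. Origin: underside where handle and blade meet; the blade points along its +x
Things that resemble listed ones, but are neither listed nor needed, are in the scene too. Leave any black look-alike of the model alone.

How it is judged:
By the outcome, as a careful person would: the job done as asked, in the order asked, and still so for the second after the job is handed in, with the robot touching nothing.
It also fails if it takes over 51 s, if anything falls off the work surface, if the arm or the gripper's body presses on something with over 40 N, if the wrist force passes 120 N, or if a joint passes its speed limit or range.

## Robot

A 6-joint arm with a two-finger parallel gripper is mounted at the origin on the work surface. World frame = base frame: x ahead of the robot, y to its left, z up, the work surface at z = 0. Lengths are in m, angles in rad, forces in N, time in s.
With the tool pointing down it reaches from about 0.275 to 0.825 m from the base axis. Payload 5.2 kg.
Tool frame: the origin (TCP) lies on the centre line of the jaws, within the pads' length; the fingertips stand 11 mm ahead of it and the grasp point (between the pads) lies 8 mm behind it; z points along the fingers, y is the line along which they close (so a half turn about z gives the same grasp; the last joint's range is limited). The gripper opens to 93 mm and grips with 3 to 60 N. Pads are 15 mm wide; open, the fingers measure 128 mm over their backs; the gripper's body (75 mm by 188 mm) begins 65 mm behind the grasp point.
Start: joints at [0.976, 0.259, 1.535, -0, 1.348, -0.203], TCP at [0.21, 0.508, 0.23] pointing down, gripper open.
Joint ranges: [-3.14, 3.14], [-0.91, 2.08], [0.19, 2.58], [-1.22, 4.36], [0.22, 2.71], [-3.12, 3.12]. Speed limits (rad/s): [2.57, 2.57, 3.14, 3.14, 3.14, 3.14].

## Interface

Orientations are given as [roll, pitch, yaw] about the fixed x, y, z axes, in that order (R = Rz(yaw) Ry(pitch) Rx(roll)).
In Python, from bench import arm, jaws, inverse_kinematics, monitor, eyes, sign_off gives the robot as it stands. Calls block until the motion is done:
- arm.goto(position, orientation): joint-space move of the TCP to a pose.
- arm.move_linear(position, frame=None, rate=0.15, guard=None): straight line of the TCP; frame=None keeps the orientation; rate is the mean speed in m/s. With guard (N) it stops when the force on the tool has changed by that much, and returns True; else False.
- arm.goto_joints(angles): joint-space move.
- jaws.ungrasp() and jaws.grasp(strength=None): open the fingers fully, or close them until they stop; strength is the grip in N (None keeps the last).
- arm.hold(seconds).
- inverse_kinematics(position, orientation): joint angles nearest the present ones, or None.
- monitor.observe(): the state.
- eyes.snapshot(name): name is "scene" or "top"; returns the picture (384x512x3 uint8, red, green, blue); there is no depth.
- eyes.calibration(name): a dict with "mtx" (3x3 intrinsics, pixels), "extrinsics" (4x4, takes a point from camera to world coordinates). Camera axes: x right, y down, z forward; pixel columns grow to the right and rows downward; lengths in m; the calibration is good to about 2 mm. A picture is of the moment at which its call begins. calibration takes no time and is no camera call.
A pose or a line that the arm cannot do raises arm.Unreachable and nothing moves.
- sign_off(): hands the job in; it is judged then, once.
The state is a dict: "time_s": time; "q": joint angles; "qvel": joint speeds; "tau": joint torques, N m; "ee_pos": TCP position; "ee_rot": TCP orientation; "contact_force": force on the tool from outside, world axes, zero at the start; "ft_torque": the same for the moment, N m; "finger_gap": finger opening in m; "grip_force": force on a finger pad.
Only numpy, scipy, OpenCV 4.12 (cv2) and the standard library are available. Lean on these libraries where they do the work, as an engineer would, in place of code of your own. Each camera call takes 0.05 s, during which the arm holds its last target. There are 200 camera calls.

## Working session

There is one attempt and no reset: what is moved stays moved. The work goes in short steps, each a Python script; the robot and the scene stay as the last script left them, time stands still between calls to the robot, and variables do not carry over. Pictures are saved under pics/ and viewed, at most 10 in all, crops included, and the job is handed in when it is done.

```bash
mkdir -p pics; python3 - <<'E'
from bench import *
import cv2,numpy as np
for n in("scene","top"):
    im=eyes.snapshot(n); cv2.imwrite(f"pics/{n}0.png",cv2.resize(im[:,:,::-1],(800,600),interpolation=cv2.INTER_CUBIC)); np.save(f"{n}0.npy",im)
    c=eyes.calibration(n); print(n,np.round(c["mtx"],1).tolist(),np.round(c["extrinsics"],3).tolist())
s=monitor.observe();print(s)
E
```

```text
scene [[429.7, 0.0, 246.7], [0.0, 429.7, 189.8], [0.0, 0.0, 1.0]] [[-0.81, 0.508, -0.292, 0.874], [0.586, 0.703, -0.402, 0.397], [0.001, -0.497, -0.868, 0.935], [0.0, 0.0, 0.0, 1.0]]
top [[441.1, 0.0, 253.2], [0.0, 441.1, 188.5], [0.0, 0.0, 1.0]] [[-0.002, -0.997, 0.081, 0.473], [-1.0, 0.001, -0.012, -0.017], [0.012, -0.081, -0.997, 0.978], [0.0, 0.0, 0.0, 1.0]]
{'time_s': 0.1, 'q': array([ 9.76226791e-01,  2.59299543e-01,  1.53596636e+00,  2.02845613e-05,
        1.34800826e+00, -2.02835077e-01]), 'qvel': array([-0.00063666,  0.00169388, -0.00222524, -0.00020983,  0.00130908,
        0.00043296]), 'tau': array([ 2.61087771e-03, -4.38213587e+01, -2.84645355e+01,  7.18019810e-02,
        3.62777256e-02, -6.12775057e-07]), 'ee_pos': array([0.20970434, 0.50794043, 0.22888792]), 'ee_rot': array([-3.13994960e+00, -3.58106179e-04,  2.74985340e+00]), 'contact_force': array([-0.8496705 , -0.30254127,  0.61627135]), 'ft_torque': array([ 0.05373181, -0.05409557,  0.02278314]), 'grip_force': 0.0, 'finger_gap': 0.09319918863053013}
```

View pics/scene0.png

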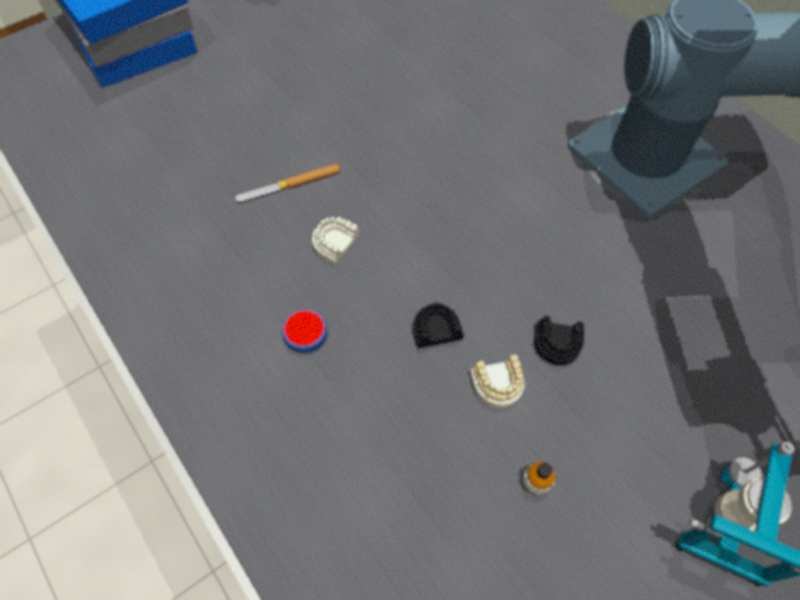

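View pics/top0.png

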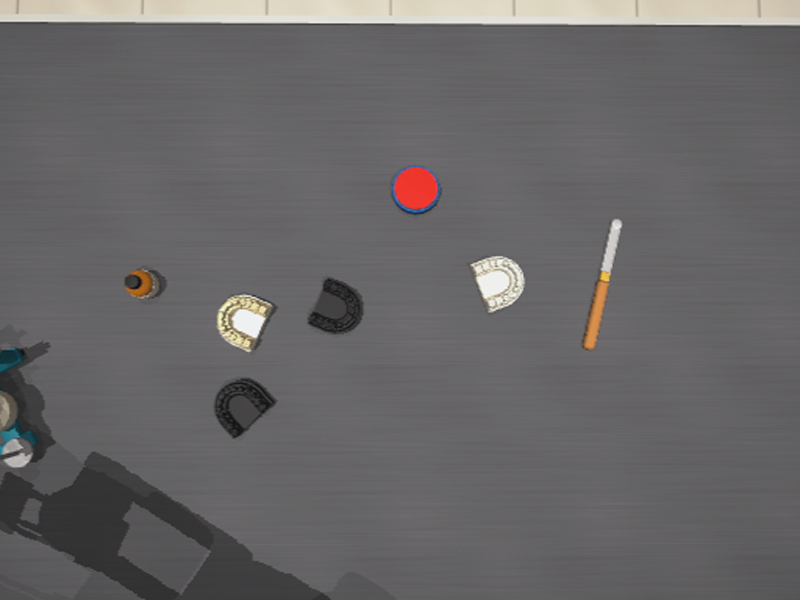

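In the pictures, the candidates are the tan-toothed cast (top 246,322; scene 498,382), the white uncut cast (top 497,283) and two black look-alikes (top 336,306 and 243,407). The tan one fits the sawn model because it has tan stone teeth, so I'm confirming it in an enlarged crop.

```bash
python3 - <<'E'
import cv2,numpy as np
a=np.load("top0.npy")[182:232,132:182,::-1]; b=np.load("scene0.npy")[220:270,294:344,::-1]
f=lambda x:cv2.resize(x,(400,400),interpolation=cv2.INTER_LANCZOS4)
o=np.hstack([f(a),f(b)])
cv2.imwrite("pics/crop0.png",o)
E
```

```text
(no output)
```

View pics/crop0.png

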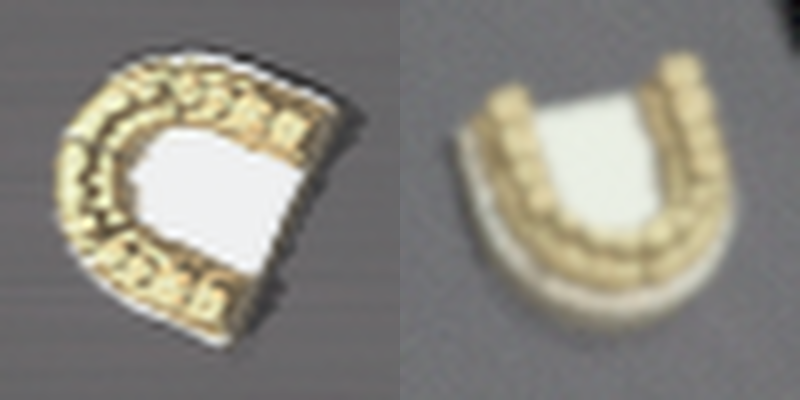

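The crop shows the sawn model: tan stone horseshoe on a white base, open end to the right in the top view. The open-end base corners are at about (340,108) and (228,347) in the left crop. Next I fit its pose by silhouette in both views and check the overlay.

```bash
cat > fit.py <<'E'
import cv2,numpy as np
from bench import eyes
from scipy.optimize import minimize
S=4
C={n:eyes.calibration(n) for n in("scene","top")}
BOX={"top":(132,182),"scene":(294,220)}   # col,row of 50x50 crop
def proj(n,P):
    T=np.linalg.inv(C[n]["extrinsics"]); p=(C[n]["mtx"]@(P@T[:3,:3].T+T[:3,3]).T).T
    return p[:,:2]/p[:,2:]
def world(v,P):
    c,s=np.cos(v[2]),np.sin(v[2]); R=np.array([[c,-s,0],[s,c,0],[0,0,1]])
    return np.asarray(P,float)@R.T+[v[0],v[1],0]
def crop(im,n): c,r=BOX[n]; return im[r:r+50,c:c+50]
def mask(im):
    x=cv2.resize(im,(50*S,50*S),interpolation=cv2.INTER_CUBIC).astype(int)
    m=((x.max(2)>150)|(x[...,0]-x[...,2]>25)).astype(np.uint8)
    k,l,st,_=cv2.connectedComponentsWithStats(m); return (l==1+st[1:,4].argmax()).astype(np.uint8)
a=np.linspace(-np.pi/2,np.pi/2,25)
D=np.array([[-32,-36],[-32,36]]+[[-4+36*np.cos(t),36*np.sin(t)] for t in a])
row=np.array([[-29,25],[-11,25],[6,24],[18,13],[23,1],[23,-1],[18,-13],[6,-24],[-11,-25],[-29,-25]],float)
def render(v,n):
    m=np.zeros((50*S,50*S),np.uint8)
    def hull(P):
        q=(proj(n,world(v,P/1000))-BOX[n]+.5)*S
        cv2.fillConvexPoly(m,cv2.convexHull((q*16).astype(np.int32)),1,shift=4)
    hull(np.vstack([np.c_[D,0*D[:,0]],np.c_[D,0*D[:,0]+18]]))
    disc=lambda r:r*np.c_[np.cos(np.r_[0:6.3:.6]),np.sin(np.r_[0:6.3:.6])]
    for p,q in zip(row[:-1],row[1:]):
        hull(np.vstack([np.c_[e+disc(r),np.full(11,z)] for e in(p,q) for z,r in((18,5.5),(42,3.5))]))
    return m
E
python3 - <<'E'
from fit import *
I={n:crop(np.load(n+"0.npy"),n) for n in BOX}; M={n:mask(I[n]) for n in BOX}
def cost(v,ns=("top","scene")):
    c=0
    for n in ns:
        r=render(v,n); c+=1-(r&M[n]).sum()/(r|M[n]).sum()
    return c
def fit(ns):
    best=None
    for y0 in(1.0,1.15,1.3):
        x0=np.array([.45,.215,y0])
        o=minimize(cost,x0,args=(ns,),method="Nelder-Mead",options=dict(initial_simplex=x0+np.array([[0,0,0],[.02,0,0],[0,.02,0],[0,0,.15]])))
        if best is None or o.fun<best.fun: best=o
    return best
for ns in(("top",),("scene",),("top","scene")):
    o=fit(ns);print(ns,o.x.round(4),np.degrees(o.x[2]).round(1),o.fun)
np.save("pose.npy",o.x); v=o.x; out=[]
for n in BOX:
    x=cv2.resize(I[n],(400,400),interpolation=cv2.INTER_CUBIC)[:,:,::-1].copy()
    r=cv2.resize(render(v,n),(400,400),interpolation=cv2.INTER_NEAREST)
    cv2.drawContours(x,cv2.findContours(r,0,2)[0],-1,(0,255,0),1)
    for p,c in(((-11,25),(0,0,255)),((18,13),(255,0,0)),((18,-13),(255,0,255)),((-11,-25),(255,255,0))):
        q=(proj(n,world(v,[[p[0]/1000,p[1]/1000,.042]]))-BOX[n]+.5)[0]*8
        cv2.circle(x,tuple(q.astype(int).tolist()),4,c,-1)
    out.append(x)
cv2.imwrite("pics/fit0.png",np.hstack(out))
E
```

```text
('top',) [0.5178 0.1896 1.1634] 66.7 0.07747431043807462
('scene',) [0.511  0.1866 1.1669] 66.9 0.06362848476094174
('top', 'scene') [0.5173 0.1884 1.0776] 61.7 0.2634737092267333
```

View pics/fit0.png

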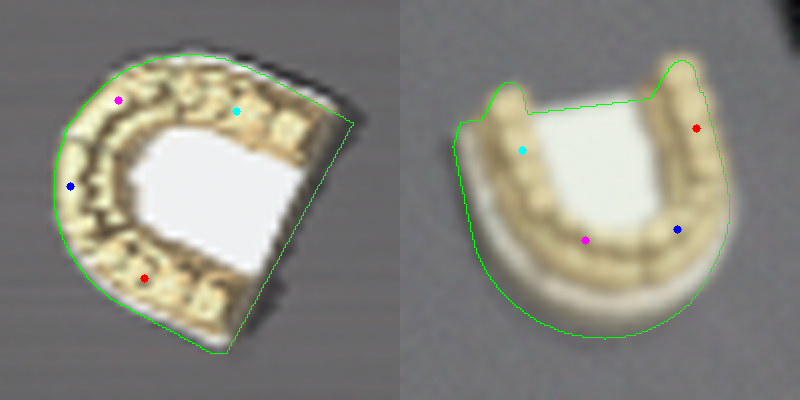

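```bash
python3 - <<'E'
from fit import *
t=crop(np.load("top0.npy"),"top"); s=crop(np.load("scene0.npy"),"scene")
print("scene col25 down",[tuple(map(int,s[r,25])) for r in range(30,46)])
print("top row 28 right",[tuple(map(int,t[28,c])) for c in range(28,46)])
print("top bg",t[3,3],t[45,40],"scene bg",s[3,3],s[46,5])
E
```

```text
scene col25 down [(187, 177, 137), (170, 153, 114), (192, 177, 134), (205, 192, 149), (193, 179, 137), (169, 153, 117), (171, 161, 136), (197, 190, 171), (188, 181, 162), (152, 147, 130), (131, 127, 114), (115, 111, 106), (107, 106, 109), (110, 108, 112), (114, 113, 117), (115, 114, 115)]
top row 28 right [(239, 240, 241), (239, 240, 241), (239, 240, 241), (239, 240, 241), (239, 240, 241), (239, 240, 241), (224, 225, 226), (99, 93, 83), (84, 80, 74), (78, 78, 78), (104, 103, 105), (104, 103, 105), (104, 103, 106), (104, 103, 105), (104, 104, 105), (104, 103, 106), (104, 103, 105), (104, 103, 105)]
top bg [104 102 104] [105 104 106] scene bg [112 112 115] [110 114 116]
```

```bash
sed -i 's/m=((x.max(2)>150)|(x\[...,0\]-x\[...,2\]>25))/m=((x.max(2)>150)|(x[...,0]-x[...,2]>8))/' fit.py
cat > run.py <<'E'
from fit import *
I={n:crop(np.load(n+"0.npy"),n) for n in BOX}; M={n:mask(I[n]) for n in BOX}
def cost(u,ns):
    v=u/[1000,1000,50]; c=0
    for n in ns:
        r=render(v,n); c+=1-(r&M[n]).sum()/(r|M[n]).sum()
    return c
def fit(ns):
    x0=np.array([515,188,1.165*50.]); 
    return min((minimize(cost,x0+d,args=(ns,),method="Powell",options=dict(xtol=.05,ftol=1e-5)) for d in([0,0,0],[-4,-2,2],[4,2,-2])),key=lambda o:o.fun)
for ns in(("top",),("scene",),("top","scene")):
    o=fit(ns);v=o.x/[1000,1000,50];print(ns,v.round(4),np.degrees(v[2]).round(1),o.fun)
    for n in ns: print(n,cost(o.x,(n,)))
np.save("pose.npy",v); out=[]
for n in BOX:
    x=cv2.resize(I[n],(400,400),interpolation=cv2.INTER_CUBIC)[:,:,::-1].copy()
    r=cv2.resize(render(v,n),(400,400),interpolation=cv2.INTER_NEAREST)
    cv2.drawContours(x,cv2.findContours(r,0,2)[0],-1,(0,255,0),1)
    cv2.drawContours(x,cv2.findContours(cv2.resize(M[n],(400,400),interpolation=cv2.INTER_NEAREST),0,2)[0],-1,(0,128,255),1)
    for p,c in(((-11,25),(0,0,255)),((18,13),(255,0,0)),((18,-13),(255,0,255)),((-11,-25),(255,255,0))):
        q=(proj(n,world(v,[[p[0]/1000,p[1]/1000,.042]]))-BOX[n]+.5)[0]*8
        cv2.circle(x,tuple(q.astype(int).tolist()),4,c,-1)
    out.append(x)
cv2.imwrite("pics/fit1.png",np.hstack(out))
E
python3 run.py
```

```text
('top',) [0.5179 0.1895 1.1514] 66.0 0.017918491074435883
top 0.017918491074435883
('scene',) [0.5139 0.1874 1.1507] 65.9 0.048336083608360836
scene 0.048336083608360836
('top', 'scene') [0.5174 0.1894 1.1493] 65.8 0.1681875600771644
top 0.024919398173025242
scene 0.14326816190413916
```

View pics/fit1.png

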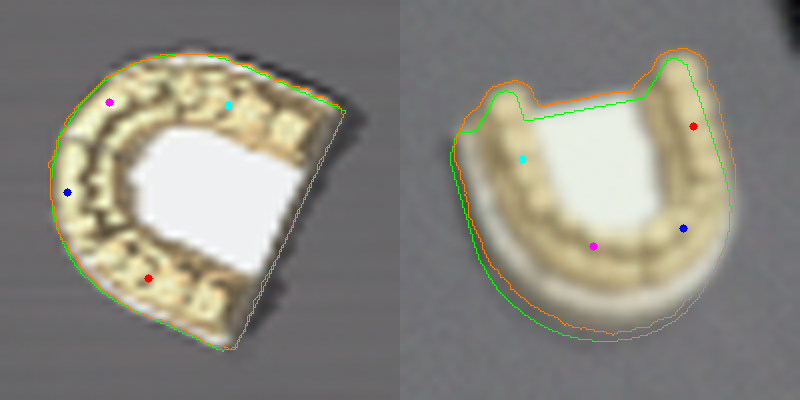

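The top-view fit overlays to within a pixel, while the scene view disagrees by about 4 mm, which is calibration error. I'll use the mean pose. Then I'll hover with closed fingertips over left_back and check both cameras from close by.

```bash
cat > prog.py <<'E'
from bench import *
from fit import *
V=np.array([.516,.1885,np.radians(66)])
SEC=dict(left_back=(-11,25,90),left_front=(18,13,30),right_front=(18,-13,-30),right_back=(-11,-25,-90))
def pose(name,tip,V=V):
    x,y,a=SEC[name]; p=world(V,[[x/1000,y/1000,tip+.011]])[0]
    return p,[np.pi,0,V[2]+np.radians(a+90)]   # tool y radial to the row
E
python3 - <<'E'
from prog import *
for n in SEC:
    p,o=pose(n,.07); q=inverse_kinematics(p,o); print(n,p.round(3),np.degrees(o[2]).round(),None if q is None else np.round(q,2))
jaws.grasp(5)
arm.goto(*pose("left_back",.075)); arm.move_linear(pose("left_back",.058)[0])
s=monitor.observe(); print(s["time_s"],s["ee_pos"],s["ee_rot"],s["finger_gap"],s["contact_force"])
out=[]
for n in BOX:
    im=eyes.snapshot(n); np.save(n+"1.npy",im); c,r=BOX[n]; c-=12;r-=12
    x=cv2.resize(im[r:r+75,c:c+75],(400,400),interpolation=cv2.INTER_CUBIC)[:,:,::-1].copy()
    R=cv2.Rodrigues(np.array([0,0,s["ee_rot"][2]]))[0]
    for dx,dy in((7.5,0),(-7.5,0),(0,17),(0,-17),(0,0)):
        P=s["ee_pos"]+R@np.array([dx/1000,-dy/1000,-.011]); q=(proj(n,P[None])[0]-[c,r]+.5)*400/75
        cv2.circle(x,tuple(q.astype(int).tolist()),2,(0,255,0),-1)
    out.append(x)
cv2.imwrite("pics/hover.png",np.hstack(out))
E
```

```text
left_back [0.489 0.189 0.081] 246.0 [ 0.16  0.36  1.79  0.    0.99 -2.57]
left_front [0.511 0.21  0.081] 186.0 [ 0.19  0.41  1.72  0.    1.02 -1.49]
right_front [0.535 0.2   0.081] 126.0 [ 0.16  0.43  1.67  0.    1.03 -0.47]
right_back [0.534 0.168 0.081] 66.0 [ 0.11  0.42  1.7  -0.    1.02  0.52]
3.85 [0.48772939 0.18896337 0.06850296] [ 3.13981782e+00 -1.08269634e-03 -1.98902793e+00] 0.00020321724123789533 [-0.28308904  1.32829497  0.05934456]
```

View pics/hover.png

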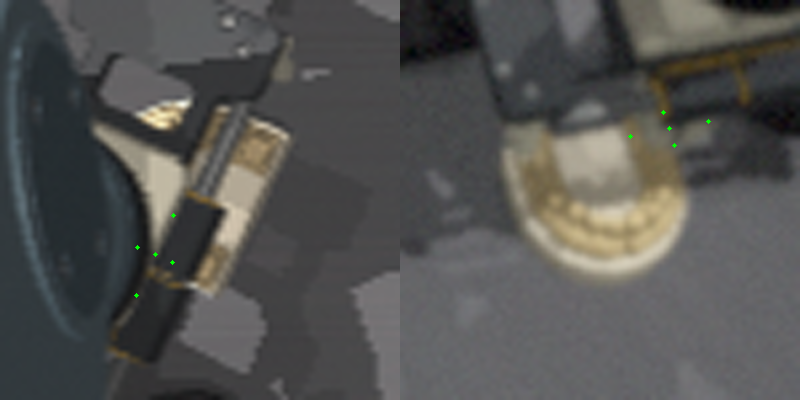

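The hover matches the predicted places within a few mm, although the gripper partly hides the teeth. That is well inside the pad-to-section margin, so I press the first section.

```bash
cat >> prog.py <<'E'
def press(n,guard=12):
    p,_=pose(n,.0475); arm.move_linear(p,rate=.05)
    arm.hold(.2); f0=monitor.observe()["contact_force"]
    p[2]=.033+.011; hit=arm.move_linear(p,rate=.012,guard=guard)
    s=monitor.observe(); print(n,hit,"tip z",(s["ee_pos"][2]-.011).round(4),"dF",(s["contact_force"]-f0).round(1),"t",s["time_s"])
    arm.move_linear(pose(n,.062)[0],rate=.06)
E
python3 - <<'E'
from prog import *
press("left_back"); print(monitor.observe()["contact_force"].round(1))
E
```

```text
left_back True tip z 0.0382 dF [-1.2 -2.3  7.5] t 5.3333
[-0.3  0.4  0.6]
```

```bash
python3 - <<'E'
from prog import *
press("left_back",20)
for n in list(SEC)[1:]:
    arm.goto(*pose(n,.062)); press(n,20)
E
```

```text
left_back True tip z 0.0381 dF [-2.1  0.4  6.1] t 7.375
left_front True tip z 0.038 dF [-2.3 -0.7  7.5] t 10.4583
right_front True tip z 0.038 dF [-1.8 -0.3  8.7] t 13.5083
right_back True tip z 0.0381 dF [-2.8  0.2  6.9] t 16.525
```

All four stopped at the 38 mm home height. I retreat and check from both cameras.

```bash
python3 - <<'E'
from prog import *
p,o=pose("right_back",.2); arm.move_linear(p); arm.goto([.21,.508,.23],[np.pi,0,2.75])
out=[]; print(monitor.observe()["time_s"])
for n in BOX:
    im=eyes.snapshot(n); np.save(n+"2.npy",im); c,r=BOX[n]
    b=crop(np.load(n+"0.npy"),n); a=crop(im,n)
    out.append(np.vstack([cv2.resize(k,(300,300),interpolation=cv2.INTER_CUBIC)[:,:,::-1] for k in(b,a)]))
    d=np.abs(im.astype(int)-np.load(n+"0.npy")).max(2)>40; print(n,d.sum(),np.argwhere(d).min(0) if d.any() else "",np.argwhere(d).max(0) if d.any() else "")
cv2.imwrite("pics/after.png",np.hstack(out))
E
```

```text
19.8667
top 134 [189 138] [223 173]
scene 36 [235 315] [290 511]
```

View pics/after.png

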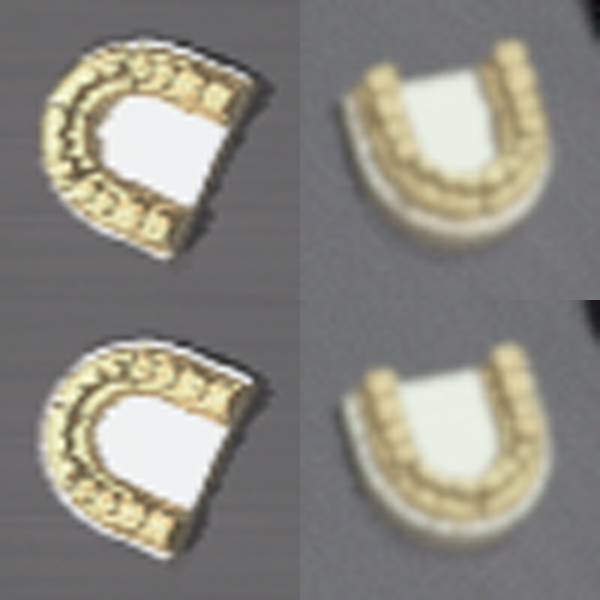

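The before (upper) and after (lower) crops show the base unmoved, with its open-end corners still at (250,80) and (172,257) in the top view. All teeth sit lower on the base, and nothing else in the scene changed.

```bash
python3 -c "
from bench import *
print(sign_off())"
```

```text
the job is handed in; nothing more can be done
None
```

I pressed the four sections down in order from left_back to right_back, each stopping at about the 38 mm home height; the cast and its surroundings look unmoved in both cameras, and the job was handed in at about 20 s.

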